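# Open the dial lock of an instrument case and hold up its shackle

### The arm

A 7-joint arm with a two-finger parallel gripper is mounted at the origin on a cart in front of the work surface, level with it; the furniture and walls round the work are solid. World frame = base frame: x ahead of the robot, y to its left, z up, the work surface at z = 0. Lengths are in m, angles in rad, forces in N, time in s.
With the tool pointing down it reaches from about 0.4 to 0.85 m from the base axis. Payload 4.5 kg.
Tool frame: the origin (TCP) lies midway between the tips of the shut fingers; the grasp point (between the pads) lies 19 mm behind it; x points along the fingers, y is the direction in which the jaws open and shut, and the axes are right-handed (so a half turn about x gives the same grasp; the last joint's range is limited). The gripper opens to 88 mm and grips with 3 to 60 N. Pads are 18 mm wide; open, the fingers measure 123 mm over their backs; the gripper's body (75 mm by 187 mm) begins 45 mm behind the grasp point.
Start: joints at [-1.13, 0.689, -0.195, 1.565, 0.157, 0.902, -0.215], TCP at [0.247, 0.574, 0.239] pointing down, gripper open.
Joint ranges: [-3.01, 3.01], [-0.46, 2.08], [-1.47, 1.51], [0.13, 2.56], [-1, 4.14], [0.04, 2.09], [-2.66, 2.66]. Speed limits (rad/s): [2.57, 2.57, 3.14, 3.14, 3.14, 3.14, 3.14].

### API

Orientations are given as a unit quaternion [x, y, z, w].
In Python, from plant import r gives the robot as it stands.
- The arm moves only by the tool arm_command, never from a script. Its argument "plan" is a list of rows, each a list of 5 numbers: the finger opening in m, from 0 to 0.0881, then the shift along the tool's x, y, z in m, then the turn about the tool's x in rad. In form: [[grip, dx, dy, dz, roll], ...]. A call has 1 to 12 rows; each row shifts and turns the commanded pose from where the row before left it, along the tool's axes as they then stand; what a row does not reach is not made up. A row lasts 1/8 s, in which the tool goes at most 62.5 mm and 10.7 degrees, less where a joint would pass 70% of its speed; a pose out of reach is approached as far as the arm can. A call is refused whole if a number of a shift passes 0.0625 or a number of a turn 0.188, either way. A call with a gripper value outside its range is refused whole. The fingers move at their own pace and stop on an object; "force" is the grip in N (left out, the last holds). Time passes only in rows, so rows that do not move let the fingers close. It gives the time, the measured TCP pose, the force and the opening at its end, in the units of the state.
- r.get_state(): the state, without advancing time (a new reading comes with each control period).
- r.snapshot(name): name is "side" or "top"; returns (picture, depth): 384x512x3 uint8, red, green, blue; 384x512 float32, m along the optical axis (not along the pixel's ray), 0 where there is no reading.
- r.calibration(name): a dict with "fx", "fy", "cx", "cy" (pixels), "k1" (the pictures are not rectified: a ray, as slopes to the right and down, at radius r is drawn at 1 + k1 r^2 times it, then the intrinsics apply), "eye" and "orientation" of the camera in the world. Camera axes: x right, y down, z forward; pixel columns grow to the right and rows downward; lengths in m; the calibration is good to about 2 mm. A picture is of the moment at which its call begins. calibration takes no time and is no camera call.
- r.finish_job(): hands the job in, once; it reports no verdict.
The state is a dict: "clock": time; "q": joint angles; "qd": joint speeds; "joint_torque": joint torques, N m; "tool_pos": TCP position; "eef_rot": TCP orientation; "contact_force": force on the tool from outside, world axes, zero at the start; "moment": the same for the moment, N m; "opening": opening from 0.0 (shut) to 1.0 (fully open).
Only numpy, scipy, OpenCV 4.12 (cv2) and the standard library are available. Lean on these libraries where they do the work, as an engineer would, in place of code of your own. Each camera call takes 0.05 s, during which the arm holds its last target.

### The job

The flat instrument case is locked: turn the round dial of its lock slowly clockwise (seen from above) until you feel it drop into its notch and the shackle jumps up a little. Do not force the shackle before that. Then take the shackle by its bow, pull it straight up out of the lock and finish still holding it still and upright in the gripper, with its lower end at least 10 cm above the lock; leave the bottle, the tip box and the felt marker beside the case where they are.

Things in the scene. Friction and masses are not known exactly. Their poses are not given: they have to be found in the camera images.
- case: Flat aluminium instrument case, fixed, a dark steel dial lock built along its front. Origin on the worktop under the dial's axis; z up, x from lock to case, y along the lock. Lock: x -40 to 40, y -124 to 42 mm, 42 mm high; case behind: x 41 to 117, y -133 to 51 mm, 42 mm high. A steel strap, top at 45 mm, crosses the lock under the shackle's bow at x = 0, y = -84 mm.
- dial_top (a point): Centre of the dial's top, 74 mm above the worktop, fixed to the case (does not turn). Dial: black knurled knob, 34 mm across, from 46 to 74 mm. Turns with about 0.1 N m, stays where left. The notch lies an unseen 0.4 to 1.2 rad clockwise (seen from above) of the start; there the shackle jumps up 8 mm and the dial stops hard, within 0.15 rad.
- shackle: Loose steel U, 0.09 kg, bow up, of 9 mm bar, 45 mm wide, 82 mm high. Origin at its underside, midway between the legs; z up, y along the lock. Legs at y = 18 and -18 mm; a foot 8 mm wide, 6 mm high runs from the first leg to y = 62 mm, under the dial's cam. Origin 12 mm above the worktop when locked, 20 mm once released by the dial; clear of the lock above 42 mm. 1.5 mm play.
- bow (a point): Middle of the straight top bar of the shackle's bow, on the bar's centre line, 77.5 mm above the shackle's origin (90 mm above the worktop locked, 98 mm released). The bar is 9 mm thick, straight for 20 mm along the shackle's y; pinch it from above, fingers closing along x. Free below it down to 45 mm above the worktop.
- iodine_bottle: Small reagent bottle, 43 mm wide, 96 mm high, standing to the left of the case. Origin at the centre of its underside. Not to be moved.
- tip_box: Closed pipette tip box, 90 x 66 mm, 76 mm high, to the right of the case. Origin at the centre of its underside. Not to be moved.
- marker: Felt marker, 134 mm long, 16 mm thick, lying in front of the case, long side along its y axis. Origin at the centre of its underside. Not to be moved.

How it is judged:
On the way, in this order (a step that is already met when the one before it is completed fails the run):
1. the dial is in its notch: the shackle has jumped up by itself, not touched by the robot (z of shackle in the frame of case above 0.0175 m and contact force between each of the arm, the fingers and shackle below 0.3 N), for 0.2 s.
2. the shackle has been pulled out of the lock in the gripper (z of shackle in the frame of case above 0.045 m and contact force between the fingers and shackle above 0.5 N), for 0.1 s.
At the end, for the whole second after the job is handed in: The shackle is held in the fingers, still (under 30 mm/s), bow up within 20 degrees of upright, free of the case, its lower end at least 138 mm above the worktop (about 10 cm above the 42 mm high lock) (z of shackle in the frame of case above 0.138 m and angle between shackle's own z axis and vertical below 0.35 rad and contact force between the fingers and shackle above 0.5 N and contact force between case and shackle below 0.1 N and linear speed of shackle below 0.03 m/s); the arm keeps its last pose, push and grip.
It fails at once if the shackle is pulled or pushed with more than 20 N while still locked (z of shackle in the frame of case below 0.016 m and contact force between the fingers and shackle above 20 N).
It fails at once if the bottle, the tip box or the marker beside the case is displaced by more than 25 mm (distance of any of iodine_bottle, tip_box, marker from where it was at the start of the episode above 0.025 m).
It also fails if it takes over 48 s, if anything falls off the work surface, if the arm or the gripper's body presses on something with over 40 N, if the wrist force passes 120 N, or if a joint passes its speed limit or range.

## Working session

There is one attempt and no reset: what is moved stays moved. The work goes in short steps, Python scripts to look and compute and a tool call to move; the robot and the scene stay as the last step left them, time stands still between calls to the robot, and variables do not carry over. Pictures are saved under pics/ and viewed, and the job is handed in when it is done.

Besides the shell and the picture viewer there is one more tool, called after ">>>" by a JSON object that holds its "method" and its "body", one argument or row to a line. arm_command: Moves the arm, as the interface text tells. Its arguments: {"type":"object","properties":{"plan":{"type":"array","items":{"type":"array","items":{"type":"number"}}},"force":{"type":"number"}},"required":["plan"]}

```bash
ls; mkdir -p pics
python3 - <<'E'
from plant import r
import cv2,numpy as np
s=r.get_state()
for k,v in s.items(): print(k,np.round(v,4))
for n in("side","top"):
    p,d=r.snapshot(n); cv2.imwrite(f"pics/{n}0.png",p[:,:,::-1]); np.save(f"pics/{n}0.npy",d); print(n,r.calibration(n))
E
```

```text
pics
clock 0.0
q [-1.1302  0.69   -0.1945  1.5663  0.1573  0.9025 -0.2151]
qd [-0.0005  0.0007  0.0006 -0.0003 -0.0019 -0.0005  0.0021]
joint_torque [-6.00000e-04 -5.27573e+01 -1.26680e+00 -1.53425e+01 -5.26000e-02
  6.70000e-03  2.00000e-04]
tool_pos [0.2471 0.5734 0.2379]
eef_rot [ 0.1422  0.6926 -0.1435  0.6925]
contact_force [-0.4445 -0.6258 -0.9591]
moment [-0.003  -0.0303  0.0077]
opening 1.0056
side {'fx': 346.5113434054162, 'fy': 346.5113434054162, 'cx': 254.2253616670883, 'cy': 193.04315541914949, 'k1': -0.04594371758174669, 'eye': array([ 0.38326274, -0.64872679,  0.40496152]), 'orientation': array([ 0.81748736, -0.07073358,  0.03990404, -0.57019194])}
top {'fx': 434.16834453624153, 'fy': 434.16834453624153, 'cx': 255.68762319859107, 'cy': 190.9382813554086, 'k1': -0.12523006028111053, 'eye': array([0.35808779, 0.16405925, 0.95698479]), 'orientation': array([-0.64908465,  0.75408437, -0.07536718,  0.06607325])}
```

View pics/side0.png

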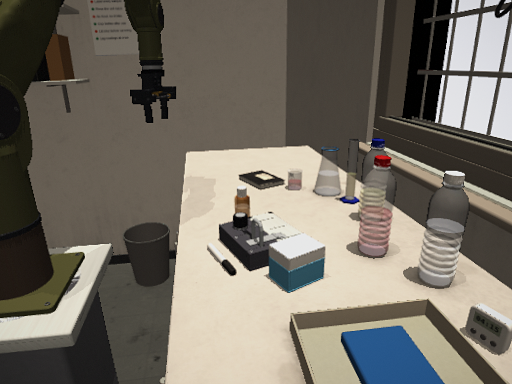

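View pics/top0.png

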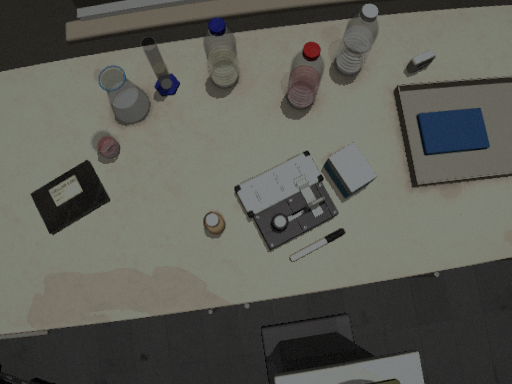

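```bash
cat > h.py <<'E'
import numpy as np,cv2
from scipy.spatial.transform import Rotation as R
from plant import r
def und(c,uv):
    K=np.array([[c['fx'],0,c['cx']],[0,c['fy'],c['cy']],[0,0,1]]);
    return cv2.undistortPoints(np.array(uv,float).reshape(-1,1,2),K,np.array([c['k1'],0,0,0.]))[:,0]
def pts(n,uv,d):
    c=r.calibration(n); s=und(c,uv); d=np.asarray(d).reshape(-1,1)
    return R.from_quat(c['orientation']).apply(np.c_[s,np.ones(len(s))]*d)+c['eye']
def atz(n,uv,z):
    c=r.calibration(n); s=und(c,uv); v=R.from_quat(c['orientation']).apply(np.c_[s,np.ones(len(s))])
    return c['eye']+v*((z-c['eye'][2])/v[:,2])[:,None]
def proj(n,P):
    c=r.calibration(n); K=np.array([[c['fx'],0,c['cx']],[0,c['fy'],c['cy']],[0,0,1]])
    Ri=R.from_quat(c['orientation']).inv(); 
    return cv2.projectPoints(Ri.apply(np.atleast_2d(P)-c['eye']),np.zeros(3),np.zeros(3),K,np.array([c['k1'],0,0,0.]))[0][:,0]
def cloud(n,d):
    v,u=np.mgrid[:384,:512]; uv=np.c_[u.ravel(),v.ravel()]
    return pts(n,uv,d.ravel()).reshape(384,512,3)
E
python3 - <<'E'
from h import *
for n,(x,y,w,h),k in(("top",(180,130,210,150),3.8),("side",(190,170,150,130),4.5)):
    p=cv2.imread(f"pics/{n}0.png")[y:y+h,x:x+w]
    cv2.imwrite(f"pics/{n}0z.png",cv2.resize(p,None,fx=k,fy=k,interpolation=cv2.INTER_CUBIC))
d=np.load("pics/top0.npy"); C=cloud("top",d)
z=np.round(C[140:250:4,200:376:6,2]*1000).astype(int)
print('     ',*range(200,376,6))
for i,row in zip(range(140,250,4),z): print(i,*['%3d'%a for a in row])
E
```

```text
200 206 212 218 224 230 236 242 248 254 260 266 272 278 284 290 296 302 308 314 320 326 332 338 344 350 356 362 368 374
140   2   1  -1  -1   1  -4  -3  -3   0  -1  -1  -1  -2   1   0  -3   0   1  -1   0  -1   4  -2  -2  -2  -2   1   1   2  -1
144   1  -1   1  -3   1   2  -3   0  -2  -3  -2  -2  -1  -3   0   0  -2   0   3   0  -2  -2  -2  -1   4  73  -2   0  -1  -1
148  -1   1  -5   0   2  -2   0  -2   2  -1   0   2  -1   2   1   0  -2  -1   1   2   2  -1   0  -1  76  77  73  -1   2   1
152  -3   3  -2   0  -3  -2   0  -2  -1  -1  -2   2   0   0   0  -1  -3  -1  38  -5   1   3  -3  75  75  73  74   0  -1  -2
156  -1   0   1   0  -1   1   1  -1   1   0  -1   0   0   0   1   0  28  37  40   1   0   1  75  75  74  74  76  74  -1   0
160   0   1  -2   1   0  -1   1  -1   1  -2   1   1   0  -1   0  41  41  41  36  -1   0   2  74  76  76  74  79  75   0   0
164   0  -1  -2   2   1  -1   0  -2  -2  -1   1   1  -1  -1  38  40  41  40  42  37   0  35  72  73  76  75  76  74  72   0
168  -2   0   4   1   1  -1   3   0  -2  -2  -3   1  39  38  40  42  35  42  39  41  -2  17  57  78  73  76  75 
[... 1791 characters left out ...]
  42  40  42  75  59  42  42  41  43   1   1   0   1   2   1  -2  -1   2   0   1
232   2   2  46  30  -2   1  -3   5   0  -1   2  40  45  40  41  42  41  34   3   1   5  -2   0  13  16   1   0  -2  -2  -2
236  -1  -1 957   0   2  -1   0  -1  -2   2   0  41  41  44  43  41   1  -3   2  -1  -2 957  13  12  -2  -2   4   0   0   1
240   2   1   2   2   1   0  -1   1  -1   0   1  43  41  40  41  -1   0  -2   0  -1  15  15  13   3  -1   1   2   1  -1   1
244   1   1   1   0   2   0   2  -2   0   2   0   2  43  40  -1   0   1  -5   1   9  15   2  -1  -1   2   0   1   0   2   1
248   1   0  -2  -1   1   0   1   3   2  -4   0   2  29   0   1  -3  -1   3  15  19  -2  -1  -1   1  -1   1   0  -2   1   0
```

View pics/top0z.png

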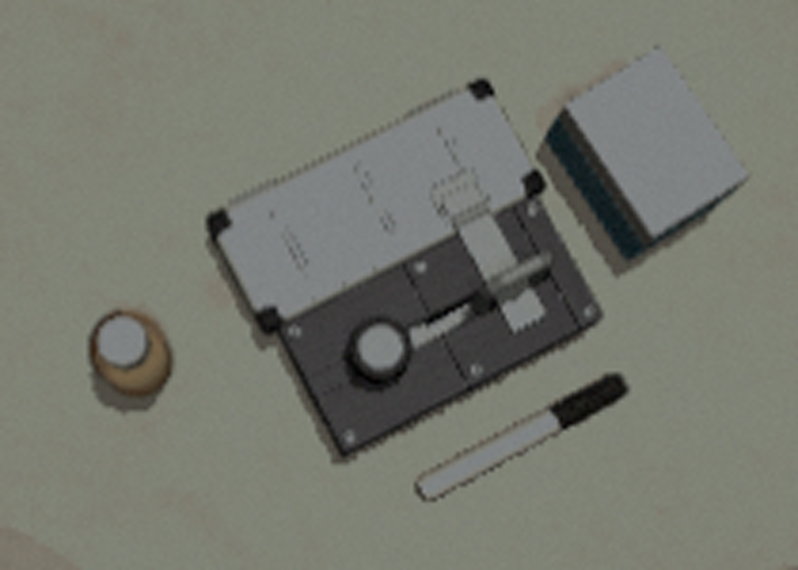

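View pics/side0z.png

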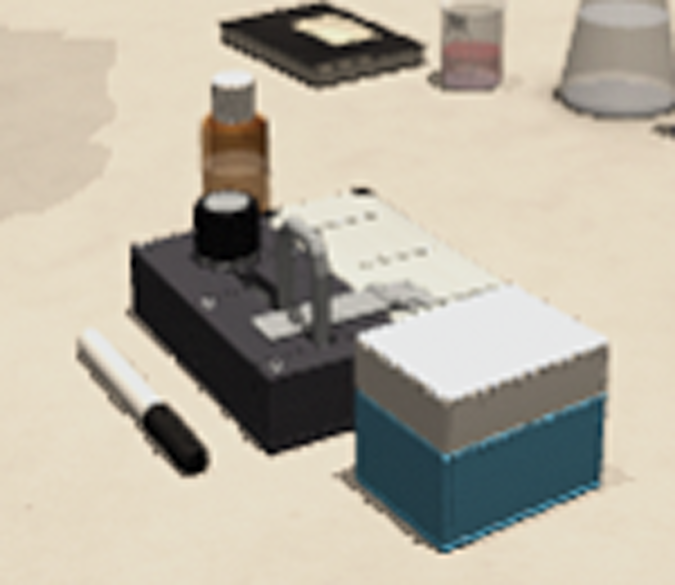

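Run:
```python
from h import *
from scipy.optimize import minimize
d=np.load("pics/top0.npy"); C=cloud("top",d); Z=C[...,2]; u=np.arange(512)[None,:]+0*Z; v=np.arange(384)[:,None]+0*Z
reg=(u>228)&(u<342)&(v>145)&(v<252)&(d>0)&~((u>318)&(Z>55))&~((u>322)&(v<186))
# also ray intersect at z=.042 for labels of in/out
P=np.stack([*atz("top",np.c_[u[reg],v[reg]],0.042).T]); lab=(Z[reg]>0.03)
X=P[:2].T; hi=lab
def inside(t):
    c,s=np.cos(t[2]),np.sin(t[2]); q=(X-t[:2])@np.array([[c,-s],[s,c]])
    def box(x0,x1,y0,y1):
        m=np.minimum.reduce([q[:,0]-x0,x1-q[:,0],q[:,1]-y0,y1-q[:,1]]); return m
    m=np.maximum(box(-.04,.0405,-.124,.042),box(.0405,.117,-.133,.051))
    return 1/(1+np.exp(-m/0.0007))
f=lambda t: np.mean((inside(t)-hi)**2)
di=(u>264)&(u<294)&(v>208)&(v<236)&(Z>.066)&(Z<.085)
dc=np.median(C[di],0); dm=C[di].mean(0); print("dial",dc,dm, di.sum(), atz("top",[[280.2,222]],.074))
best=min((minimize(f,[dm[0],dm[1],a],method='Nelder-Mead',options=dict(initial_simplex=[[dm[0],dm[1],a],[dm[0]+.01,dm[1],a],[dm[0],dm[1]+.01,a],[dm[0],dm[1],a+.2]],xatol=1e-5,fatol=1e-8)) for a in np.arange(-1,1,.25)),key=lambda o:o.fun)
t=best.x; print("case",t,best.fun,"n",hi.sum())
c,s=np.cos(t[2]),np.sin(t[2]);M=np.array([[c,-s],[s,c]])
print("lock pt world bow (0,-84):",t[:2]+M@[0,-.084])
b=(u>285)&(u<335)&(v>190)&(v<216)&(Z>.06)
B=C[b]; print("bow pts in case:"); print(np.round(np.c_[(B[:,:2]-t[:2])@M,B[:,2]]*1000,0).astype(int).tolist())
print("dial in case",(dm[:2]-t[:2])@M)
tb=(u>325)&(u<378)&(v>140)&(v<200)&(Z>.06)&(d>0); print("tip box in case range",np.percentile((C[tb][:,:2]-t[:2])@M,[1,99],axis=0))
bt=(u>200)&(u<228)&(v>208)&(v<236)&(Z>.06); print("bottle in case", np.median((C[bt][:,:2]-t[:2])@M,axis=0),C[bt].mean(0))
# overlay side/top
for n in("top","side"):
    p=cv2.imread(f"pics/{n}0.png"); p=cv2.resize(p,None,fx=1.5,fy=1.5)
    for z,L in((.042,[(-40,-124),(40,-124),(40,42),(-40,42)]),(.042,[(41,-133),(117,-133),(117,51),(41,51)]),(.074,[(17*np.cos(a),17*np.sin(a)) for a in np.arange(0,6.28,.3)]),(.0945,[(0,-62),(0,-106)])):
        W=np.array([[*(t[:2]+M@(np.array(q)/1000)),z] for q in L]); cv2.polylines(p,[np.round((proj(n,W)+.5)*1.5-.5).astype(int)],True,(0,0,255),1)
    cv2.imwrite(f"pics/{n}0o.png",p[150:500,200:600] if n=="top" else p[230:480,250:550])
s_=r.get_state(); print(R.from_quat(s_['eef_rot']).as_matrix())
```

```text
dial [0.46670652 0.10010445 0.07400674] [0.46678398 0.10004583 0.07381927] 224 [[0.46438096 0.09894384 0.074     ]]
case [0.46539663 0.09953649 0.33015323] 0.019128883530729744 n 5593
lock pt world bow (0,-84): [0.49262842 0.02007311]
bow pts in case:
[[-81, 96, 957], [-81, 96, 957], [6, -97, 90], [5, -99, 91], [4, -102, 87], [3, -103, 88], [6, -92, 94], [5, -94, 93], [4, -96, 91], [3, -97, 95], [2, -100, 91], [1, -102, 91], [1, -105, 85], [6, -88, 91], [5, -89, 92], [4, -91, 94], [3, -92, 95], [2, -95, 94], [1, -96, 93], [0, -99, 92], [-1, -101, 90], [-1, -105, 81], [6, -83, 93], [5, -84, 94], [4, -87, 92], [3, -88, 95], [2, -90, 95], [1, -92, 95], [0, -93, 95], [-1, -95, 95], [-2, -97, 93], [-2, -101, 86], [-2, -104, 80], [6, -78, 95], [5, -80, 92], [4, -82, 94], [3, -83, 94], [2, -85, 94], [1, -87, 92], [0, -89, 92], [-1, -90, 96], [-2, -92, 95], [-2, -95, 89], [-2, -100, 77], [-3, -103, 72], [6, -74, 90], [5, -76, 91], [4, -77, 94], [3, -79, 94], [2, -81, 94], [1, -83, 93], [0, -84, 95], [-1, -86, 93], [-2, -87, 96], [-3, -90, 95], [0, -99, 60], [-1, -101, 60], [-3, -102, 63], [-
[... 416 characters left out ...]
, -65, 87], [1, -67, 90], [0, -69, 88], [-1, -70, 90], [-2, -72, 92], [3, -63, 77], [1, -63, 86], [1, -65, 86], [-1, -66, 87], [-2, -68, 88], [-3, -70, 88], [4, -62, 63], [1, -62, 77], [0, -63, 79], [-1, -64, 83], [-2, -66, 85], [0, -62, 69], [-1, -63, 74], [-2, -65, 72], [-2, -68, 66], [-2, -64, 63], [-81, 96, 957], [-81, 96, 957], [-81, 96, 957]]
dial in case [1.47754705e-03 3.20641152e-05]
tip box in case range [[-0.01210772 -0.22415718]
 [ 0.07515934 -0.15579444]]
bottle in case [0.06219155 0.12041289] [0.48485386 0.23376957 0.08805454]
[[-5.17419190e-04  3.95611794e-01  9.18417683e-01]
 [-1.48804843e-03  9.18416485e-01 -3.95612116e-01]
 [-9.99998759e-01 -1.57134729e-03  1.13483196e-04]]
```

Run:
```python
import cv2
a=cv2.imread("pics/top0o.png");b=cv2.imread("pics/side0o.png")
cv2.imwrite("pics/top0o2.png",cv2.resize(a[:250],None,fx=2,fy=2));cv2.imwrite("pics/side0o2.png",cv2.resize(b,None,fx=2,fy=2))
```

```text
(no output)
```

View pics/top0o2.png

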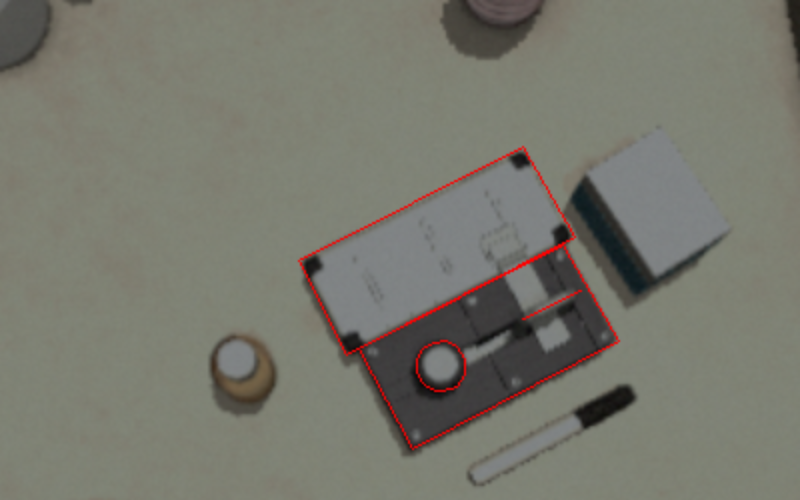

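View pics/side0o2.png

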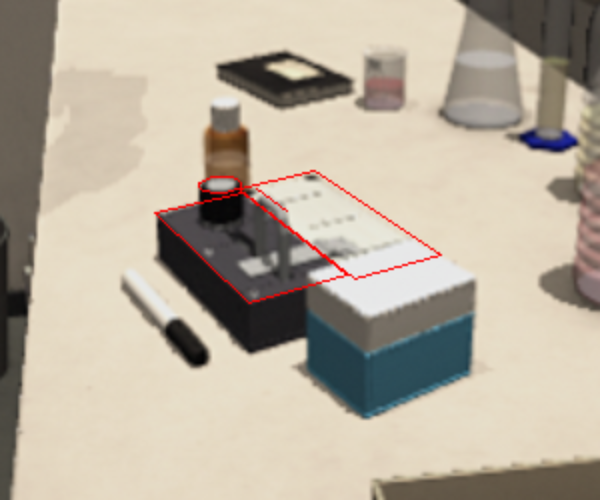

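>>> {"method": "arm_command", "body": {
  "plan": [
    [0.06,0,-0.0174,0.0195,0],
    [0.06,0,-0.0348,0.0389,0],
    [0.06,0,-0.0348,0.0389,0],
    [0.06,0,-0.0348,0.0389,0],
    [0.06,0,-0.0348,0.0389,0],
    [0.06,0,-0.0348,0.0389,0],
    [0.06,0,-0.0348,0.0389,0],
    [0.06,0,-0.0348,0.0389,0],
    [0.06,0,-0.0348,0.0389,0],
    [0.06,0,-0.0348,0.0389,0],
    [0.06,0,-0.0174,0.0194,0],
    [0.06,0,0,0,0]
  ],
  "force": 25
}}

```text
clock: 1.6
tool_pos: [0.4673, 0.0982, 0.2384]
eef_rot: [0.144, 0.692, -0.145, 0.692]
contact_force: [0.2, 0.3, -0.8]
opening: 0.682
```

>>> {"method": "arm_command", "body": {
  "plan": [
    [0.06,0.02,0.0014,-0.0013,0],
    [0.06,0.035,0,0,0],
    [0.06,0.035,0,0,0],
    [0.06,0.035,0,0,0],
    [0.06,0.02,0,0,0],
    [0.06,0.01,0,0,0],
    [0.06,0,0,0,0]
  ]
}}

```text
clock: 2.48
tool_pos: [0.4657, 0.1033, 0.0835]
eef_rot: [0.142, 0.693, -0.142, 0.692]
contact_force: [-0.3, -0.4, 0.8]
opening: 0.678
```

Run:
```python
from h import *
s=r.get_state(); print(s['tool_pos'],s['q'].round(3),s['opening'])
o=[]
for n,(x,y,w,h),k in(("side",(200,150,130,120),4.5),):
    p,d=r.snapshot(n); p=p[:,:,::-1].copy()
    cv2.imwrite(f"pics/{n}1z.png",cv2.resize(p[y:y+h,x:x+w],None,fx=k,fy=k,interpolation=cv2.INTER_CUBIC))
    print(proj(n,s['tool_pos']),(proj(n,s['tool_pos'])-[x,y])*k)
```

```text
[0.46573105 0.10326986 0.08346184] [-0.244  0.783 -0.114  2.128  0.332  0.247  0.517] 0.6780272073490545
[[239.5067869  210.04439652]] [[177.78054104 270.19978432]]
```

View pics/side1z.png

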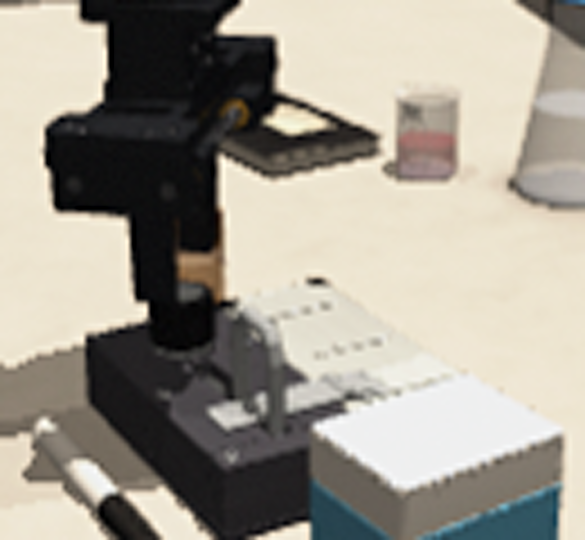

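>>> {"method": "arm_command", "body": {
  "plan": [
    [0.06,0.004,-0.0026,0.0022,0],
    [0.06,0.012,0,0,0],
    [0.06,0.012,0,0,0],
    [0.06,0.005,0,0,0],
    [0.06,0,0,0,0],
    [0.06,0,0,0,0]
  ]
}}

```text
clock: 3.28
tool_pos: [0.4673, 0.0991, 0.0508]
eef_rot: [0.143, 0.693, -0.143, 0.693]
contact_force: [-0.2, -0.0, -0.4]
opening: 0.683
```

Run:
```python
from h import *
for i in range(1):
    s=r.get_state(); print(s['clock'],s['tool_pos'].round(4),s['q'].round(3),s['contact_force'].round(1),s['moment'].round(2));
```

```text
3.275 [0.4673 0.0991 0.0508] [-0.26   0.851 -0.075  2.138  0.349  0.164  0.51 ] [-0.2 -0.  -0.4] [ 0.03 -0.06  0.01]
```

>>> {"method": "arm_command", "body": {
  "plan": [
    [0.03,0,0,0,0],
    [0.03,0,0,0,0],
    [0.03,0,0,0,0],
    [0.03,0,0,0,0],
    [0.03,0,0,0,0],
    [0.03,0,0,0,0]
  ],
  "force": 25
}}

```text
clock: 4.03
tool_pos: [0.4678, 0.1, 0.0509]
eef_rot: [0.143, 0.692, -0.142, 0.693]
contact_force: [1.2, 3.8, 1.7]
opening: 0.376
```

Run:
```python
from h import *
s=r.get_state(); print(s['clock'],s['tool_pos'].round(4),s['q'].round(3),s['contact_force'].round(1),s['moment'].round(2),s['opening']);
```

```text
4.025 [0.4678 0.1    0.0509] [-0.26   0.85  -0.075  2.137  0.349  0.163  0.51 ] [1.2 3.8 1.7] [ 0.81 -0.19  0.04] 0.3760047103202108
```

>>> {"method": "arm_command", "body": {
  "plan": [
    [0.03,0,0,0,0.03],
    [0.03,0,0,0,0.04],
    [0.03,0,0,0,0.04],
    [0.03,0,0,0,0.04],
    [0.03,0,0,0,0.04],
    [0.03,0,0,0,0.04],
    [0.03,0,0,0,0.04],
    [0.03,0,0,0,0.03],
    [0.03,0,0,0,0]
  ]
}}

```text
clock: 5.15
tool_pos: [0.4677, 0.0998, 0.0508]
eef_rot: [0.246, 0.663, -0.245, 0.663]
contact_force: [1.6, 4.4, 3.0]
opening: 0.377
```

```bash
cat >> h.py <<'E'
def st():
    s=r.get_state(); m=R.from_quat(s['eef_rot']).as_matrix()
    print(round(float(s['clock']),2),s['tool_pos'].round(4),"q",s['q'].round(3),"F",s['contact_force'].round(1),"M",s['moment'].round(2),"op",round(float(s['opening']),3),"jaw angle",round(float(np.arctan2(m[1,1],m[0,1])),3),"tilt",m[2].round(3))
def pic(name):
    p,d=r.snapshot("side"); p=p[:,:,::-1]; cv2.imwrite(f"pics/{name}.png",cv2.resize(p[150:270,200:330],None,fx=4.5,fy=4.5,interpolation=cv2.INTER_CUBIC)); return d
E
python3 -c "
from h import *
st();pic('s2')"
```

```text
5.15 [0.4677 0.0998 0.0508] q [-0.28   0.851 -0.042  2.138  0.204  0.155  0.353] F [1.6 4.4 3. ] M [ 1.01 -0.25  0.01] op 0.377 jaw angle 0.863 tilt [-1.     0.001  0.   ]
```

View pics/s2.png

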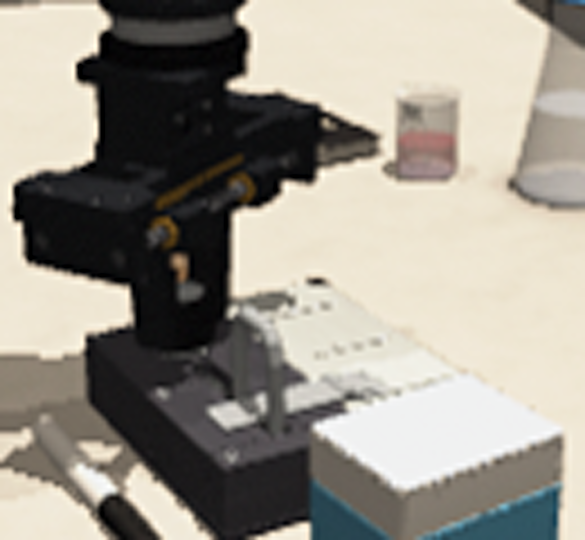

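>>> {"method": "arm_command", "body": {
  "plan": [
    [0.03,0,0,0,0.03],
    [0.03,0,0,0,0.04],
    [0.03,0,0,0,0.04],
    [0.03,0,0,0,0.04],
    [0.03,0,0,0,0.04]
  ]
}}

```text
clock: 5.82
tool_pos: [0.4676, 0.0997, 0.0509]
eef_rot: [0.308, 0.637, -0.307, 0.637]
contact_force: [2.5, 5.5, 3.0]
opening: 0.38
```

```bash
python3 -c "
from h import *
st();pic('s3')"
```

```text
5.83 [0.4676 0.0997 0.0509] q [-0.292  0.851 -0.023  2.139  0.111  0.151  0.254] F [2.5 5.5 3. ] M [ 0.98 -0.25  0.14] op 0.38 jaw angle 0.672 tilt [-1.     0.001 -0.   ]
```

View pics/s3.png

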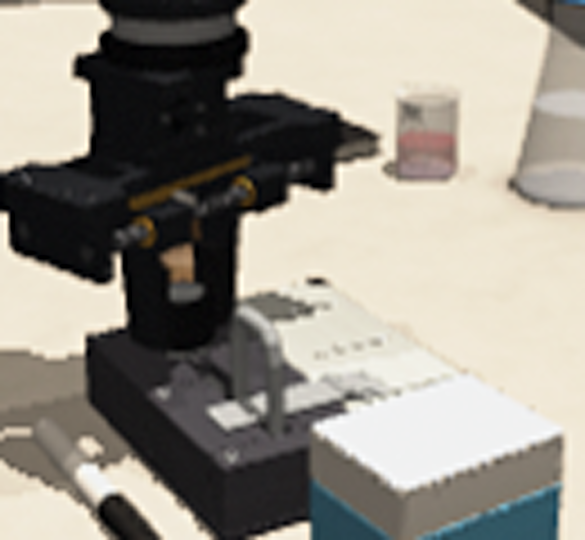

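```bash
cat >> h.py <<'E'
def bow(d=None):
    # height of the shackle top from side depth near the bow
    if d is None: d=r.snapshot("side")[1]
    C=cloud("side",d); t=np.array([0.4668,0.1000]); c,s=np.cos(.33),np.sin(.33)
    q=(C[...,:2]-t)@np.array([[c,-s],[s,c]])
    m=(abs(q[...,0])<.01)&(q[...,1]>-.108)&(q[...,1]<-.06)&(C[...,2]>.06)&(C[...,2]<.14)&(d>0)
    print("bow n",m.sum(),"z pct",np.percentile(C[m][:,2],[50,90,95,98]).round(4))
E
python3 -c "
from h import *
bow(np.load('pics/side0.npy')); bow()"
```

```text
bow n 134 z pct [0.0777 0.0912 0.0921 0.0924]
bow n 125 z pct [0.0786 0.0915 0.092  0.0928]
```

>>> {"method": "arm_command", "body": {
  "plan": [
    [0.03,0,0,0,0.04],
    [0.03,0,0,0,0.04],
    [0.03,0,0,0,0.04],
    [0.03,0,0,0,0.04]
  ]
}}

```text
clock: 6.42
tool_pos: [0.4675, 0.0996, 0.0509]
eef_rot: [0.357, 0.61, -0.357, 0.61]
contact_force: [0.9, 5.0, 3.3]
opening: 0.382
```

```bash
python3 -c "
from h import *
st();bow(pic('s4'))"
```

```text
6.42 [0.4675 0.0996 0.0509] q [-0.302  0.852 -0.007  2.139  0.034  0.15   0.172] F [0.9 5.  3.3] M [ 0.98 -0.22  0.14] op 0.382 jaw angle 0.513 tilt [-1.     0.001 -0.   ]
bow n 129 z pct [0.0791 0.0913 0.0921 0.0924]
```

>>> {"method": "arm_command", "body": {
  "plan": [
    [0.03,0,0,0,0.04],
    [0.03,0,0,0,0.04],
    [0.03,0,0,0,0.04]
  ]
}}

```text
clock: 6.85
tool_pos: [0.4674, 0.0996, 0.0509]
eef_rot: [0.393, 0.588, -0.393, 0.588]
contact_force: [1.4, 5.5, 3.1]
opening: 0.378
```

```bash
python3 -c "
from h import *
st();bow()"
```

```text
6.85 [0.4674 0.0996 0.0509] q [-0.309  0.852  0.004  2.14  -0.024  0.149  0.111] F [1.4 5.5 3.1] M [ 0.92 -0.24  0.14] op 0.378 jaw angle 0.392 tilt [-1.     0.001 -0.   ]
bow n 130 z pct [0.0784 0.0916 0.0921 0.0925]
```

>>> {"method": "arm_command", "body": {
  "plan": [
    [0.03,0,0,0,0.04],
    [0.03,0,0,0,0.04],
    [0.03,0,0,0,0.04]
  ]
}}

```text
clock: 7.28
tool_pos: [0.4674, 0.0995, 0.0508]
eef_rot: [0.428, 0.563, -0.427, 0.563]
contact_force: [1.6, 4.1, 3.3]
opening: 0.377
```

```bash
python3 -c "
from h import *
st();bow(pic('s5'))"
```

```text
7.28 [0.4674 0.0995 0.0508] q [-0.316  0.853  0.016  2.14  -0.083  0.149  0.049] F [1.6 4.1 3.3] M [ 0.98 -0.2   0.07] op 0.377 jaw angle 0.273 tilt [-1.     0.    -0.001]
bow n 109 z pct [0.0758 0.0986 0.0996 0.1001]
```

>>> {"method": "arm_command", "body": {
  "plan": [
    [0.03,0,0,0,0.03],
    [0.03,0,0,0,0],
    [0.03,0,0,0,0]
  ]
}}

```text
clock: 7.7
tool_pos: [0.4673, 0.0995, 0.0509]
eef_rot: [0.436, 0.557, -0.435, 0.557]
contact_force: [1.4, 4.9, 3.0]
opening: 0.384
```

```bash
python3 -c "
from h import *
st();bow(pic('s6'))"
```

```text
7.7 [0.4673 0.0995 0.0509] q [-0.317  0.853  0.018  2.14  -0.097  0.149  0.034] F [1.4 4.9 3. ] M [ 1.   -0.19 -0.05] op 0.384 jaw angle 0.244 tilt [-1.     0.    -0.001]
bow n 112 z pct [0.0779 0.0986 0.0996 0.0999]
```

View pics/s6.png

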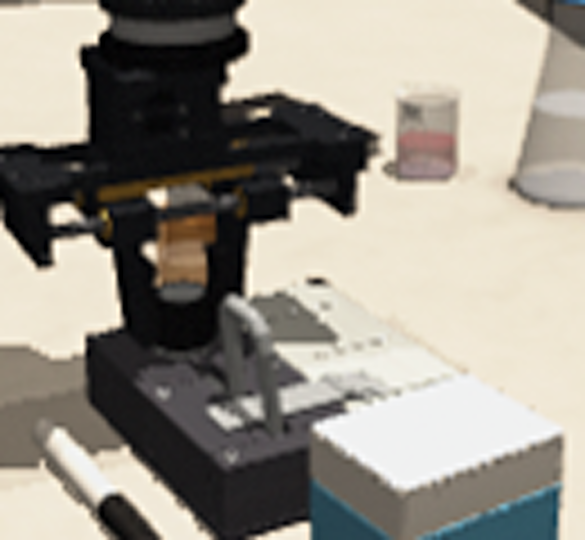

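```bash
cat >> h.py <<'E'
def bar(d,n="side"):
    C=cloud(n,d); t=np.array([0.4668,0.1000]); c,s=np.cos(.33),np.sin(.33)
    q=(C[...,:2]-t)@np.array([[c,-s],[s,c]])
    m=(abs(q[...,0])<.012)&(q[...,1]>-.115)&(q[...,1]<-.055)&(C[...,2]>.05)&(C[...,2]<.14)&(d>0)
    Q=np.c_[q[m],C[m][:,2]]*1000
    for a in range(-112,-54,4):
        k=(Q[:,1]>=a)&(Q[:,1]<a+4)
        if k.sum(): print(a+2,k.sum(),"x",Q[k,0].mean().round(1),"zmax",Q[k,2].max().round(1))
E
python3 -c "
from h import *
bar(np.load('pics/side0.npy'));print(); bar(r.snapshot('side')[1])
print('top'); bar(np.load('pics/top0.npy'),'top');print(); p,d=r.snapshot('top'); bar(d,'top')
cv2.imwrite('pics/t6.png',cv2.resize(p[150:260,240:380,::-1],None,fx=5,fy=5))"
```

```text
-106 22 x 0.2 zmax 78.1
-102 40 x -1.5 zmax 85.7
-98 19 x -2.0 zmax 91.4
-94 7 x -2.4 zmax 92.8
-90 4 x -2.6 zmax 92.1
-86 6 x -2.3 zmax 92.8
-82 4 x -1.8 zmax 92.4
-78 3 x -2.2 zmax 92.5
-74 5 x -1.7 zmax 92.3
-70 32 x -0.7 zmax 90.0
-66 22 x -2.0 zmax 85.8

-106 40 x -5.2 zmax 93.1
-102 35 x -7.2 zmax 95.8
-98 15 x -8.7 zmax 99.1
-94 6 x -10.8 zmax 99.3
-90 3 x -8.8 zmax 99.8
-86 6 x -9.5 zmax 99.9
-82 3 x -10.4 zmax 99.8
-78 2 x -6.7 zmax 98.9
-74 6 x -9.6 zmax 100.3
-70 38 x -5.6 zmax 90.0
-66 25 x -7.8 zmax 93.4
-62 1 x -9.0 zmax 76.3
top
-106 2 x -1.4 zmax 85.2
-102 10 x -2.0 zmax 90.9
-98 10 x 0.2 zmax 94.7
-94 7 x -0.8 zmax 95.5
-90 8 x 0.3 zmax 95.7
-86 9 x 0.4 zmax 96.0
-82 10 x 0.2 zmax 95.6
-78 9 x -0.0 zmax 96.0
-74 8 x 1.0 zmax 95.6
-70 11 x -0.5 zmax 95.0
-66 14 x -0.4 zmax 90.4
-62 12 x -0.2 zmax 85.8
```

View pics/t6.png

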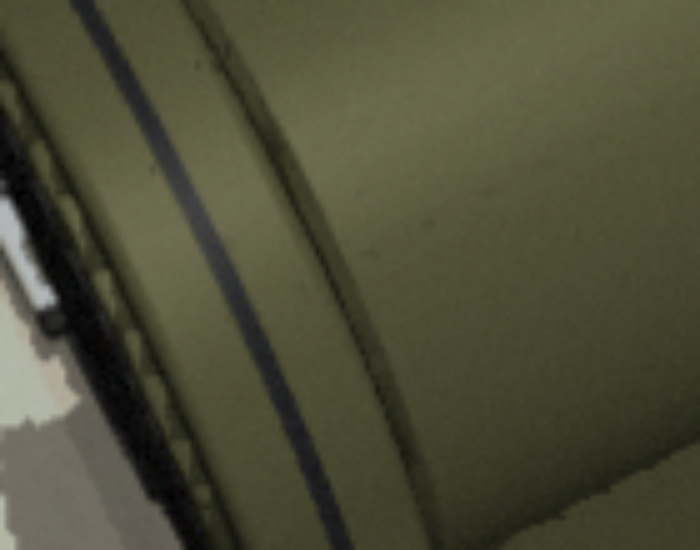

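>>> {"method": "arm_command", "body": {
  "plan": [
    [0.06,0,0,0,0],
    [0.06,0,0,0,0],
    [0.06,0,0,0,0],
    [0.06,0,0,0,0],
    [0.06,-0.01,0,0,0],
    [0.06,-0.03,0,0,0],
    [0.06,-0.04,0,0,-0.04],
    [0.06,-0.03,0,0,-0.046],
    [0.06,-0.01,0,0,0],
    [0.06,0,0,0,0]
  ]
}}

```text
clock: 9.1
tool_pos: [0.4673, 0.0991, 0.171]
eef_rot: [0.412, 0.575, -0.411, 0.575]
contact_force: [1.1, -0.8, -1.1]
opening: 0.683
```

```bash
python3 -c "
from h import *
st();d=pic('s7');
C=cloud('side',d); t=np.array([0.4668,0.1000]); c,s=np.cos(.33),np.sin(.33)
q=(C[...,:2]-t)@np.array([[c,-s],[s,c]])
m=(abs(q[...,0])<.025)&(q[...,1]>-.112)&(q[...,1]<-.055)&(C[...,2]>.046)&(C[...,2]<.12)&(d>0)
Q=np.c_[q[m],C[m][:,2]]*1000
for lo in range(46,104,4):
  k=(Q[:,2]>=lo)&(Q[:,2]<lo+4)
  if k.sum(): print(lo+2,k.sum(),'x',np.percentile(Q[k,0],[5,50,95]).round(1),'y',np.percentile(Q[k,1],[5,95]).round(1))
"
```

```text
9.1 [0.4673 0.0991 0.171 ] q [-0.33   0.615  0.039  2.077 -0.052  0.449  0.077] F [ 1.1 -0.8 -1.1] M [-0.05  0.03  0.02] op 0.683 jaw angle 0.329 tilt [-1.     0.001 -0.   ]
48 13 x [-6.  -4.1  0.7] y [-104.7  -66.8]
52 14 x [-6.7 -3.6  0.5] y [-106.1  -66.7]
56 13 x [-7.5 -5.6  0.5] y [-105.4  -65.6]
60 14 x [-8.2 -5.8 -2.9] y [-105.2  -67.1]
64 12 x [-8.4 -5.4 -2.2] y [-105.6  -67.6]
68 13 x [-9.2 -6.7 -2.4] y [-105.4  -67.5]
72 13 x [-9.4 -4.4 -1.8] y [-104.6  -67.8]
76 17 x [-10.6  -8.   -1.3] y [-105.2  -66.3]
80 12 x [-11.  -8.  -5.] y [-105.6  -66.6]
84 14 x [-10.7  -8.3  -5.1] y [-106.7  -67.2]
88 13 x [-11.7  -9.5  -4. ] y [-105.3  -68.5]
92 15 x [-12.2 -10.5  -4.9] y [-104.4  -70. ]
96 20 x [-12.6 -11.1  -7. ] y [-100.8  -75. ]
100 17 x [-11.6  -8.7  -6.3] y [-96.5 -73.4]
```

View pics/s7.png

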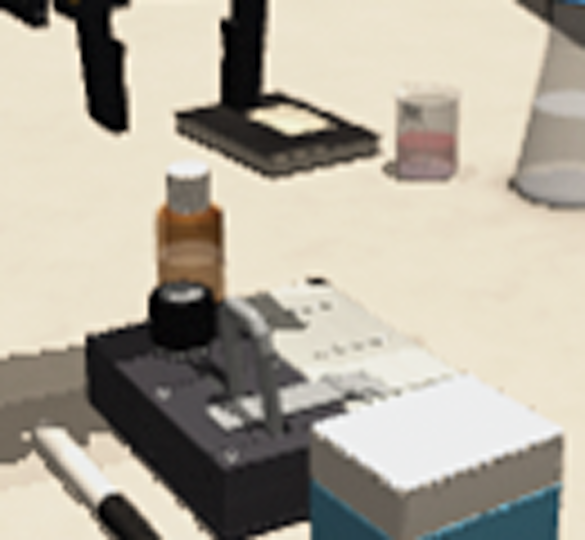

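>>> {"method": "arm_command", "body": {
  "plan": [
    [0.06,0,0,0.015,0],
    [0.06,0,0,0.025,0],
    [0.06,0,0,0.025,0],
    [0.06,0,-0.001,0.018,0],
    [0.06,0,0,0,0],
    [0.06,0.015,0,0,0],
    [0.06,0.02,0,0,0],
    [0.06,0.015,0,0,0],
    [0.06,0.005,0,0,0],
    [0.06,0,0,0,0]
  ],
  "force": 12
}}

```text
clock: 10.4
tool_pos: [0.493, 0.0204, 0.1155]
eef_rot: [0.411, 0.576, -0.411, 0.575]
contact_force: [0.1, -0.3, 0.3]
opening: 0.677
```

```bash
python3 -c "
from h import *
st();pic('s8')"
```

```text
10.4 [0.493  0.0204 0.1155] q [-0.14   0.731  0.009  2.07  -0.018  0.341  0.214] F [ 0.1 -0.3  0.3] M [-0.02  0.03  0.03] op 0.677 jaw angle 0.33 tilt [-1.    -0.001 -0.   ]
```

View pics/s8.png

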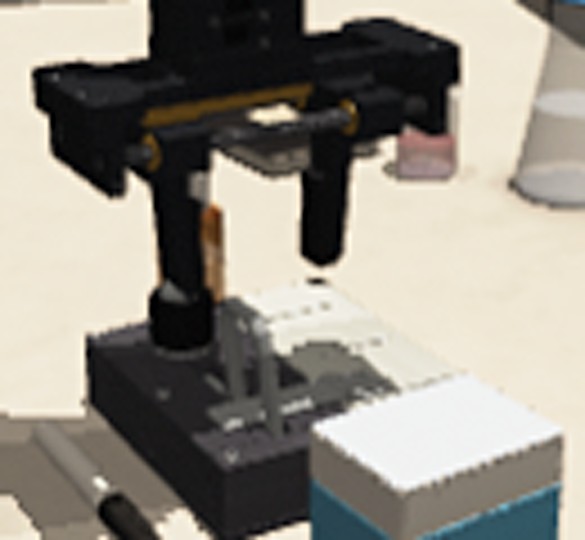

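>>> {"method": "arm_command", "body": {
  "plan": [
    [0.06,0.01,0,0,0],
    [0.06,0.015,0,0,0],
    [0.06,0.01,0,0,0],
    [0.06,0.002,0,0,0],
    [0.06,0,0,0,0],
    [0.03,0,0,0,0],
    [0.02,0,0,0,0],
    [0.012,0,0,0,0],
    [0.004,0,0,0,0],
    [0.004,0,0,0,0],
    [0.004,0,0,0,0],
    [0.004,0,0,0,0]
  ],
  "force": 12
}}

```text
clock: 11.95
tool_pos: [0.4932, 0.0202, 0.0787]
eef_rot: [0.411, 0.575, -0.411, 0.575]
contact_force: [0.1, 0.3, -0.0]
opening: 0.089
```

```bash
python3 -c "
from h import *
st();pic('s9')"
```

```text
11.95 [0.4932 0.0202 0.0787] q [-0.138  0.802  0.006  2.086 -0.017  0.253  0.213] F [ 0.1  0.3 -0. ] M [-0.1   0.03 -0.03] op 0.089 jaw angle 0.33 tilt [-1.  0. -0.]
```

View pics/s9.png

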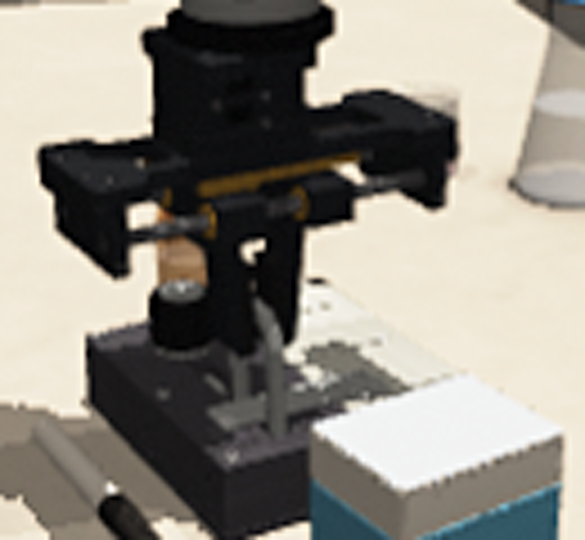

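>>> {"method": "arm_command", "body": {
  "plan": [
    [0.0,0,0,0,0],
    [0.0,0,0,0,0],
    [0.0,-0.002,0,0,0],
    [0.0,-0.004,0,0,0],
    [0.0,-0.005,0,0,0],
    [0.0,-0.005,0,0,0],
    [0.0,-0.004,0,0,0],
    [0.0,0,0,0,0]
  ],
  "force": 30
}}

```text
clock: 13.0
tool_pos: [0.4934, 0.0202, 0.0991]
eef_rot: [0.411, 0.575, -0.411, 0.575]
contact_force: [0.3, 0.0, -1.3]
opening: 0.082
```

```bash
python3 -c "
from h import *
st();pic('s10')"
```

```text
13.0 [0.4934 0.0202 0.0991] q [-0.139  0.763  0.008  2.078 -0.018  0.3    0.213] F [ 0.3  0.  -1.3] M [-0.07  0.07 -0.07] op 0.082 jaw angle 0.33 tilt [-1.     0.001  0.   ]
```

View pics/s10.png

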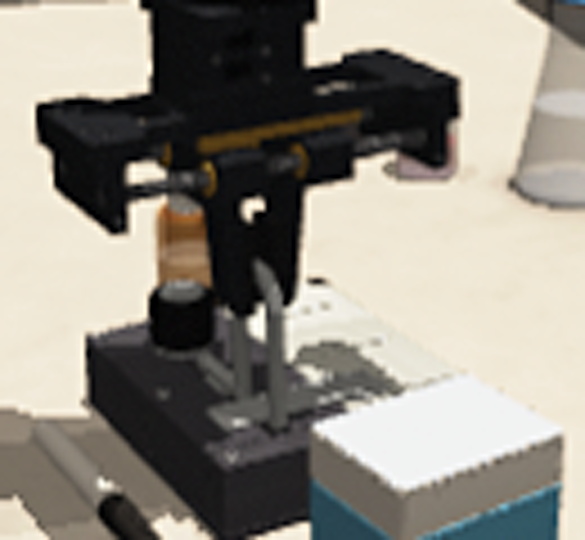

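>>> {"method": "arm_command", "body": {
  "plan": [
    [0.0,-0.005,0,0,0],
    [0.0,-0.01,0,0,0],
    [0.0,-0.015,0,0,0],
    [0.0,-0.018,0,0,0],
    [0.0,-0.02,0,0,0],
    [0.0,-0.02,0,0,0],
    [0.0,-0.02,0,0,0],
    [0.0,-0.018,0,0,0],
    [0.0,-0.012,0,0,0],
    [0.0,-0.007,0,0,0],
    [0.0,0,0,0,0],
    [0.0,0,0,0,0]
  ]
}}

```text
clock: 14.55
tool_pos: [0.4928, 0.0202, 0.2432]
eef_rot: [0.411, 0.576, -0.411, 0.575]
contact_force: [-0.1, -0.0, -1.6]
opening: 0.08
```

```bash
python3 -c "
from h import *
st();p,d=r.snapshot('side');cv2.imwrite('pics/s11.png',cv2.resize(p[80:270,170:330,::-1],None,fx=3,fy=3,interpolation=cv2.INTER_CUBIC))
C=cloud('side',d); t=np.array([0.4668,0.1000]); c,s=np.cos(.33),np.sin(.33)
q=(C[...,:2]-t)@np.array([[c,-s],[s,c]])
m=(abs(q[...,0])<.02)&(q[...,1]>-.12)&(q[...,1]<-.01)&(C[...,2]>.09)&(C[...,2]<.23)&(d>0)
Q=np.c_[q[m],C[m][:,2]]*1000
print('zmin',np.percentile(Q[:,2],[0,2,5]))
for lo in range(140,220,8):
  k=(Q[:,2]>=lo)&(Q[:,2]<lo+8)
  if k.sum(): print(lo+4,k.sum(),'x',np.percentile(Q[k,0],[5,50,95]).round(1),'y',np.percentile(Q[k,1],[5,95]).round(1))
"
```

```text
14.55 [0.4928 0.0202 0.2432] q [-0.15   0.512  0.023  1.955 -0.018  0.676  0.215] F [-0.1 -0.  -1.6] M [-0.08 -0.    0.02] op 0.08 jaw angle 0.33 tilt [-1.    -0.001 -0.   ]
zmin [183.10258238 184.18736879 185.11172675]
184 34 x [-4.3 -3.1  1.6] y [-104.5  -28.2]
192 51 x [-4.  -1.1  2.8] y [-105.   -24.2]
200 33 x [-4.9 -1.8  2.6] y [-105.3  -65. ]
208 33 x [-5.  -1.9  2.8] y [-105.1  -64.7]
216 33 x [-5.  -3.5  1.7] y [-105.8  -65.6]
```

View pics/s11.png

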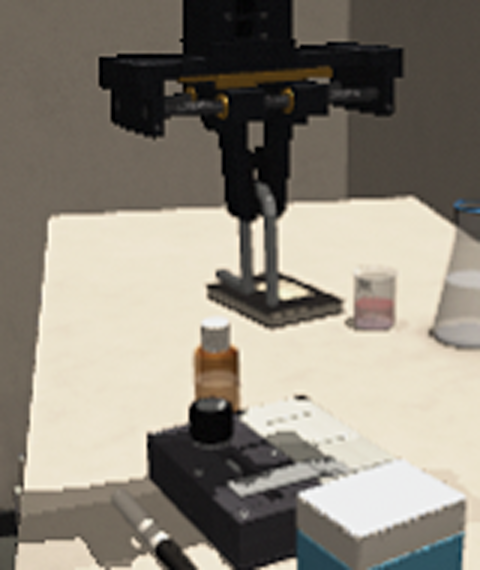

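>>> {"method": "arm_command", "body": {
  "plan": [
    [0.0,0,0,0,0],
    [0.0,0,0,0,0],
    [0.0,0,0,0,0],
    [0.0,0,0,0,0]
  ]
}}

```text
clock: 15.1
tool_pos: [0.4931, 0.0202, 0.2437]
eef_rot: [0.411, 0.575, -0.411, 0.575]
contact_force: [0.1, -0.1, -1.4]
opening: 0.081
```

```bash
python3 -c "
from h import *
st();print(r.finish_job())"
```

```text
15.1 [0.4931 0.0202 0.2437] q [-0.15   0.511  0.024  1.954 -0.018  0.676  0.215] F [ 0.1 -0.1 -1.4] M [-0.06  0.04 -0.06] op 0.081 jaw angle 0.33 tilt [-1. -0. -0.]
the job is handed in; nothing more can be done
None
```

I unlocked the case and pulled the shackle out. I handed the job in at about 15 s with the shackle held upright in the gripper; no verdict was reported.

- **Dial:** I turned it clockwise in small steps. The shackle jumped somewhere between 0.8 and 0.9 rad, and I turned about 0.03 rad more before holding still. The side camera saw the bow rise about 7.6 mm while the gripper was on the dial only.
- **Pull:** Once released, the shackle leaned about 7° forward in its play. Closing the fingers on the bow stood it upright again, and it came straight up without binding; the tool felt about 1.4 N, near its weight plus sensor noise.
- **Last checks:** The shackle's lower end was about 183 mm above the worktop (138 mm needed), upright to within a few degrees, and still. The gripper opening was steady at about 7 mm on the 9 mm bar. The opening had also read slightly low on the dial, so I took this as a reading offset.
- **Beside the case:** The bottle, tip box and marker look unmoved in the last side picture. I did not measure their positions again.

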